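# Seat the sealed samples in their courier cradles

## Task

Get the sealed samples ready for the courier: set the capped tall tube, the capped cup, the capped wide pot and the closed slide mailer each down inside its own grey cradle - the mailer flat in the rectangular one, the round ones upright in the round cradles by size, narrowest in the smallest and widest in the largest. Set them down rather than dropping them, and leave the two open, empty containers where they stand.

Things in the scene. Friction and masses are not known exactly. Their poses are not given: they have to be found in the camera images.
- tall_tube: Sealed tall sample tube: frosted body 30 mm across, white screw cap 32 mm across and 16 mm high on top, 90 mm high over all. Loose, standing upright on the desk, about 0.04 to 0.16 kg. Origin: centre of its underside, z up.
- sample_cup: Sealed sample cup: frosted body 46 mm across, white screw cap 50 mm across and 14 mm high on top, 65 mm high over all. Loose, standing upright on the desk, about 0.04 to 0.16 kg. Origin: centre of its underside, z up.
- wide_pot: Sealed wide, low sample pot: frosted body 64 mm across, white screw cap 66 mm across and 14 mm high on top, 40 mm high over all. Loose, standing upright on the desk, about 0.04 to 0.16 kg. Origin: centre of its underside, z up.
- slide_mailer: Closed slide mailer: flat white plastic box 85 mm long (its x), 32 mm wide (its y), 20 mm high, lying flat, loose, about 0.04 to 0.09 kg. Origin: centre of its underside, z up.
- tube_cradle: round shallow cradle for the tall tube: grey plastic dish fixed to the desk, inner diameter 52 mm, outer 64 mm, 14 mm high over all, floor 4 mm thick with a dark rubber pad, so the well is 10 mm deep. Origin: centre of its underside, z up. The smallest of the three round cradles.
- cup_cradle: round shallow cradle for the sample cup: grey plastic dish fixed to the desk, inner diameter 70 mm, outer 82 mm, 14 mm high over all, floor 4 mm thick with a dark rubber pad, so the well is 10 mm deep. Origin: centre of its underside, z up. The middle one of the three round cradles.
- pot_cradle: round shallow cradle for the wide pot: grey plastic dish fixed to the desk, inner diameter 86 mm, outer 98 mm, 14 mm high over all, floor 4 mm thick with a dark rubber pad, so the well is 10 mm deep. Origin: centre of its underside, z up. The largest of the three round cradles.
- mailer_cradle: Rectangular shallow cradle for the slide mailer: grey plastic tray fixed to the desk, inside 105 mm (its x) by 52 mm (its y), outside 117 by 64 mm, 10 mm high over all, floor 4 mm thick with a dark rubber pad. Origin: centre of its underside, z up.
- open_cup: Open empty cup without a cap, 50 mm across, 58 mm high, frosted plastic, hollow: not to be moved. Loose, light. Origin: centre of its underside, z up.
- open_pot: Open empty pot without a cap, 66 mm across, 30 mm high, frosted plastic, hollow: not to be moved. Loose, light. Origin: centre of its underside, z up.

How it is judged:
By the outcome, as a careful person would: the job done as asked, in the order asked, and still so for the second after the job is handed in, with the robot touching nothing.
It also fails if it takes over 112 s, if anything falls off the work surface, if the arm or the gripper's body presses on something with over 40 N, if the wrist force passes 120 N, or if a joint passes its speed limit or range.

## Robot

A 6-joint arm with a two-finger parallel gripper is mounted at the origin on the work surface. World frame = base frame: x ahead of the robot, y to its left, z up, the work surface at z = 0. Lengths are in m, angles in rad, forces in N, time in s.
With the tool pointing down it reaches from about 0.35 to 0.95 m from the base axis. Payload 17.4 kg.
Tool frame: the origin (TCP) lies between the finger pads; the fingertips stand 11 mm ahead of it and the grasp point (between the pads) lies 8 mm behind it; z points along the fingers, y is the line along which they close (so a half turn about z gives the same grasp; the last joint's range is limited). The gripper opens to 93 mm and grips with 3 to 60 N. Pads are 15 mm wide; open, the fingers measure 128 mm over their backs; the gripper's body (75 mm by 188 mm) begins 65 mm behind the grasp point.
Start: joints at [1.28, 0.116, 1.442, -0, 1.584, -0.038], TCP at [0.169, 0.654, 0.23] pointing down, gripper open.
Joint ranges: [-2.83, 2.83], [-0.83, 2.19], [0.07, 2.5], [-1.14, 4.28], [0.01, 3], [-2.97, 2.97]. Speed limits (rad/s): [1.89, 1.89, 2.22, 3.14, 3.14, 3.14].

## Interface

Orientations are given as a unit quaternion [x, y, z, w].
In Python, from station import state, camera, workorder, finder gives the robot as it stands.
- The arm moves only by the tool apply_moves, never from a script. Its argument "motion" is a list that holds one entry, the list of rows, each a list of 7 numbers: the opening, from 0 (shut) to 1 (fully open), then the shift along the tool's x, y, z in mm, then the turn, a rotation vector about the tool's x, y, z in units of 6 degrees (1.0 is 6 degrees). A call has 1 to 20 rows; each row is the pose to reach, as a shift and turn from the pose commanded when the call began, along the tool's axes at that moment; what a row does not reach only later rows make up. A row lasts 1/12 s, in which the tool goes at most 41.7 mm and 7.16 degrees, less where a joint would pass 70% of its speed; a pose out of reach is approached as far as the arm can. A call with a gripper value outside its range is refused whole. The fingers move at their own pace and stop on an object; "grip_force" is the grip in N (left out, the last holds). Time passes only in rows, so rows that repeat a pose let the fingers close. It gives the time, the measured TCP pose, the force, the opening and the grip force at its end, in the units of the state.
- state(): the state, without advancing time (a new reading comes with each control period).
- camera(name): name is "scene" or "top" or "wrist"; returns a dict with "pixels" (420x560x3 uint8, red, green, blue), "fx", "fy", "cx", "cy" (pixels), "rvec" (rotation vector, rad) and "tvec" (3), from world to camera coordinates, as OpenCV has them. Camera axes: x right, y down, z forward; pixel columns grow to the right and rows downward; lengths in m; the calibration is good to about 2 mm. A picture is of the moment at which its call begins. There is no depth.
- workorder.close_job(): hands the job in; it is judged then, once.
Trained networks look in a picture, given as the dict that the camera call returned (one of the last four; its "shot" number tells which), for a name from the list of things; names that differ only in an ending like _2 or _b are one class to them, and where a whole thing is asked for, a point or a joint stands for the part that bears it (a point fixed in the world has none). Each returns a list of dicts, best first, with "p" (0 to 1); they miss things now and then, are a little off and sometimes report something else, mostly with a low value. They report only what shows in the picture. A call takes as long as a camera call.
- finder.search_frame(picture, thing): "extent" ([centre column, centre row, width, height] in pixels, round what is visible of it).
- finder.tip_of(picture, thing): "position" ([row, column] in pixels: a listed point, or the origin of a listed thing).
The state is a dict: "time": time; "joints": joint angles; "dq": joint speeds; "joint_efforts": joint torques, N m; "tcp_pos": TCP position; "ee_rot": TCP orientation; "contact_force": force on the tool from outside, world axes, zero at the start; "moment": the same for the moment, N m; "finger_gap": opening from 0.0 (shut) to 1.0 (fully open); "grip_force": force on a finger pad.
Only numpy, scipy, OpenCV 4.12 (cv2) and the standard library are available. Lean on these libraries where they do the work, as an engineer would, in place of code of your own. Each camera call takes 0.05 s, during which the arm holds its last target. There are 200 camera calls.

## Working session

There is one attempt and no reset: what is moved stays moved. The work goes in short steps, Python scripts to look and compute and a tool call to move; the robot and the scene stay as the last step left them, time stands still between calls to the robot, and variables do not carry over. Pictures are saved under pics/ and viewed, at most 14 in all, crops included, and the job is handed in when it is done.

Besides the shell and the picture viewer there is one more tool, called after "Emit:" in YAML: its name, and indented under it one key for each argument. apply_moves: Moves the arm, as the interface text tells. Its arguments: {"type":"object","properties":{"motion":{"type":"array"},"grip_force":{"type":"number"}},"required":["motion"]}

```bash
ls; mkdir -p pics; python3 - <<'E'
from station import state,camera
import cv2,json
s=state();print(s)
for n in("scene","top"):
    c=camera(n);cv2.imwrite(f"pics/{n}0.png",c["pixels"][:,:,::-1]);print(n,c["fx"],c["fy"],c["cx"],c["cy"],c["rvec"],c["tvec"])
E
```

```text
pics
{'time': 0.0, 'joints': array([ 1.28020671e+00,  1.16469127e-01,  1.44225110e+00,  2.94362847e-05,
        1.58396662e+00, -3.78279469e-02]), 'dq': array([-0.00146711,  0.00100517, -0.00025545, -0.00043845, -0.00137984,
       -0.00061779]), 'joint_efforts': array([-5.24157895e-04, -7.21233916e+01, -6.22632480e+01,  7.79973390e-02,
        2.35612906e-02, -2.83904859e-05]), 'tcp_pos': array([0.16877053, 0.65337589, 0.22892533]), 'ee_rot': array([ 1.26044473e-01,  9.92024441e-01, -5.37331713e-04, -1.03953945e-04]), 'contact_force': array([-0.18465912,  0.01828628, -0.02116702]), 'moment': array([ 0.08172492,  0.04431096, -0.02591799]), 'grip_force': 0.0, 'finger_gap': 0.9987240609435916}
scene 537.7495499623418 537.7495499623418 274.95244309417825 213.6381903237023 [ 2.12891152  0.54786751 -0.25003756] [-0.47556561 -0.10320134  1.66570807]
top 478.8300523594371 478.8300523594371 275.3186887506861 202.55580202956796 [ 2.13123223 -2.17263254  0.16475297] [0.00198434 0.50677765 1.38143037]
```

View pics/scene0.png

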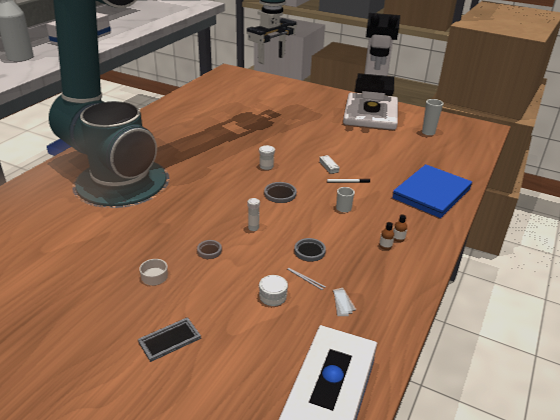

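View pics/top0.png

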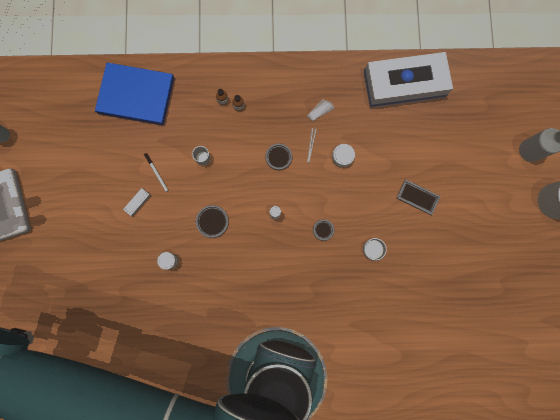

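```bash
cat > h.py <<'E'
import numpy as np,cv2
from station import state,camera,finder
from scipy.spatial.transform import Rotation as R
def cam(c):
    return np.array([[c["fx"],0,c["cx"]],[0,c["fy"],c["cy"]],[0,0,1]]),R.from_rotvec(c["rvec"]).as_matrix(),np.array(c["tvec"])
def toplane(c,uv,z):
    K,M,t=cam(c);d=M.T@np.linalg.inv(K)@np.array([uv[0],uv[1],1.]);o=-M.T@t
    return o+d*(z-o[2])/d[2]
def proj(c,P):
    K,M,t=cam(c);q=(K@(M@np.atleast_2d(P).T+t[:,None]));return (q[:2]/q[2]).T
E
python3 - <<'E'
from h import *
np.set_printoptions(precision=4,suppress=True)
for n in("top","scene"):
    c=camera(n);K,M,t=cam(c);print(n,"campos",-M.T@t)
    for th,z in dict(tall_tube=.045,sample_cup=.0325,wide_pot=.02,slide_mailer=.01,tube_cradle=.007,cup_cradle=.007,pot_cradle=.007,mailer_cradle=.005,open_cup=.029,open_pot=.015).items():
        for f in finder.search_frame(c,th)[:2]:print(th,round(f["p"],2),np.round(f["extent"],1),toplane(c,f["extent"][:2],z)[:2])
        for f in finder.tip_of(c,th)[:1]:print("   tip",round(f["p"],2),np.round(f["position"],1),toplane(c,f["position"][::-1],0)[:2])
E
```

```text
top campos [0.3052 0.0085 1.4394]
tall_tube 0.47 [275.6 211.1  11.1  17. ] [ 0.4801 -0.008 ]
   tip 0.59 [213.6 276.5] [ 0.4781 -0.0111]
sample_cup 0.51 [169.1 261.9  18.1  19.1] [0.3385 0.3048]
   tip 0.54 [262.2 170.3] [0.3383 0.3081]
wide_pot 0.55 [344.1 156.1  18.7  18.7] [ 0.6479 -0.2199]
wide_pot 0.55 [135.6 200.9  26.4  24.1] [0.5218 0.4095]
   tip 0.97 [154.5 344.1] [ 0.6578 -0.2234]
slide_mailer 0.65 [137.3 203.9  28.8  25.3] [0.5141 0.407 ]
   tip 0.74 [204.7 134.9] [0.5133 0.417 ]
tube_cradle 0.63 [321.9 228.9  22.5  21.4] [ 0.4285 -0.1463]
   tip 0.82 [231.5 318.4] [ 0.4214 -0.1362]
cup_cradle 0.77 [277.7 156.1  22.6  29.1] [ 0.6546 -0.0183]
   tip 0.87 [157.2 277.1] [ 0.6529 -0.0165]
pot_cradle 0.65 [213.7 221.4  30.2  32.5] [0.4572 0.178 ]
   tip 0.82 [222.3 212.6] [0.4553 0.1821]
mailer_cradle 0.82 [417.9 196.8  43.2  33.3] [ 0.5208 -0.4418]
mailer_cradle 0.7 [169.5 262.1  20.2  18.9] [0.3386 0.3094]
   tip 0.85 [198.3 413.4] [ 0.5172 -0.4294]
open_cup 0.52 [201.2 155.8  21.3  19.3] [0.6543 0.2127]
open_cup 0.29 [376.2 250.1  23.6  25.1] [ 0.3611 -0.3015]
   tip 0.59 [
[... 602 characters left out ...]
9.9  14.5] [ 0.4266 -0.1535]
tube_cradle 0.61 [170.1 340.8  62.2  40.8] [ 0.5278 -0.4495]
   tip 0.84 [250.6 212.2] [ 0.433 -0.147]
cup_cradle 0.6 [310.2 249.8  32.4  22.7] [ 0.6565 -0.0247]
cup_cradle 0.58 [210.2 248.3  21.2  13.4] [ 0.4283 -0.1487]
   tip 0.93 [252.2 309.3] [ 0.6554 -0.0269]
pot_cradle 0.74 [278.4 192.7  33.7  15.4] [0.458  0.1739]
   tip 0.94 [190.7 281.8] [0.4569 0.1986]
mailer_cradle 0.96 [168.1 341.5  61.5  38.7] [ 0.524  -0.4518]
   tip 0.7 [341.  170.7] [ 0.5249 -0.4447]
open_cup 0.93 [344.1 199.1  17.9  21.3] [0.6537 0.2099]
   tip 0.84 [208.3 344.9] [0.6601 0.2079]
open_pot 0.78 [155.1 273.   29.4  26.7] [ 0.3718 -0.3016]
   tip 0.61 [275.5 159.3] [ 0.3744 -0.2912]
```

Scene identified: tube at top-view (276,212), sealed cup (167,261), pot (344,155), mailer (137,202). Cradles are at (323,230), (279,157), (212,222) and (418,197). The open containers are at (201,156) and (374,249). Next I refine these positions by segmentation.

```bash
cat > seg.py <<'E'
from h import *
np.set_printoptions(precision=4,suppress=True)
c=camera("top");im=c["pixels"];hsv=cv2.cvtColor(im,cv2.COLOR_RGB2HSV)
S,V=hsv[...,1].astype(int),hsv[...,2].astype(int)
white=((S<50)&(V>150)).astype(np.uint8); grey=((S<85)&(V<150)).astype(np.uint8)
def near(mask,uv,r=28):
    n,l,st,ce=cv2.connectedComponentsWithStats(mask)
    k=[i for i in range(1,n) if np.hypot(*(ce[i]-uv))<r and st[i,4]>40]
    k.sort(key=lambda i:-st[i,4]); m=(l==k[0]).astype(np.uint8)
    p=max(cv2.findContours(m,0,2)[0],key=len)[:,0,:]
    return p,st[k[0],4]
for n,uv,z,m in [("tall_tube",(276,212),.09,white),("sample_cup",(167,261),.065,white),("wide_pot",(344,155),.04,white),("slide_mailer",(137,202),.02,white),
  ("tube_cradle",(323,230),.014,grey),("cup_cradle",(279,157),.014,grey),("pot_cradle",(212,222),.014,grey),("mailer_cradle",(418,197),.01,grey)]:
    try:
        p,a=near(m,uv,12); w=np.array([toplane(c,q,z)[:2] for q in p]); wm=(w*1000).astype(np.float32)
        (cc,r),b=cv2.minEnclosingCircle(wm),cv2.minAreaRect(wm)
        print(n,a,"circ",np.array(cc),r,"rect",np.array(b[0]),np.array(b[1]),b[2])
    except Exception as e: print(n,e)
cv2.imwrite("pics/crop1.png",cv2.resize(im[120:280,110:450],None,fx=2.35,fy=2.35,interpolation=2)[:,:,::-1])
E
python3 seg.py
```

```text
tall_tube 90 circ [475.2385  -5.7799] 15.008027076721191 rect [474.8331  -5.7651] [28.223  28.2954] 44.05199432373047
sample_cup 229 circ [342.5851 308.1861] 24.23171615600586 rect [343.3718 308.2119] [48.3585 45.2123] 88.865478515625
wide_pot 349 circ [ 649.9771 -215.791 ] 32.20185852050781 rect [ 649.6236 -216.7103] [60.1108 61.8318] 87.861572265625
slide_mailer 271 circ [520.1826 409.6706] 43.35753631591797 rect [520.2574 408.9734] [29.9177 83.0089] 49.532535552978516
tube_cradle 309 circ [ 426.0126 -149.1971] 32.19066619873047 rect [ 426.0776 -148.8084] [59.8342 62.9581] 88.21977996826172
cup_cradle 511 circ [652.5084 -19.5344] 41.42121887207031 rect [651.7993 -19.0773] [79.3963 78.1217] 88.9699478149414
pot_cradle 779 circ [457.7981 183.3814] 49.03319549560547 rect [458.0115 183.7606] [92.6118 96.3111] 89.6841049194336
mailer_cradle 695 circ [ 519.42   -442.1052] 65.50769805908203 rect [ 520.1858 -440.9385] [118.1926  65.5648] 61.71570587158203
```

View pics/crop1.png

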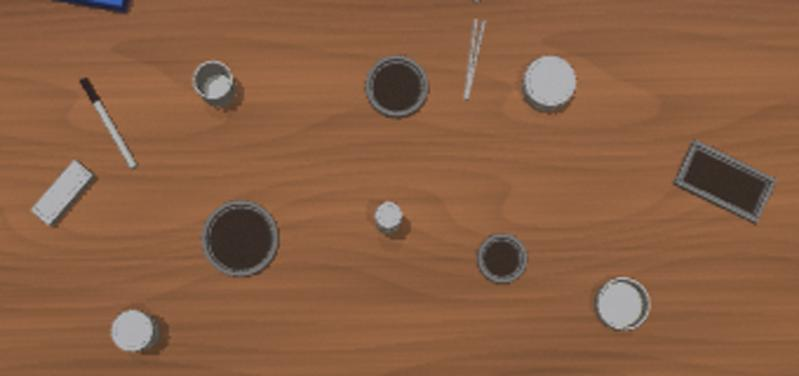

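The measured sizes match the given ones, so the positions are good. I add a move helper next.

```bash
cat >> h.py <<'E'
def to(*targets):
    "targets (x,y,z[,yaw of tool y deg]) mm -> shift in tool axes mm, turn in 6 deg units, from now"
    s=state();T=R.from_quat(s["ee_rot"]);ax=T.as_matrix()
    y0=np.degrees(np.arctan2(ax[1,1],ax[0,1]))
    print("t",round(s["time"],2),"tcp",np.round(s["tcp_pos"]*1e3,1),"yawy",round(y0,2),"F",np.round(s["contact_force"],2),"gap",round(s["finger_gap"],3),"grip",round(float(s["grip_force"]),2),"tilt",np.round(ax[:,2],4),"q",np.round(s["joints"],2))
    for t in targets:
        d=ax.T@(np.array(t[:3])-s["tcp_pos"]*1e3)
        r=0. if len(t)<4 else -((t[3]-y0+90)%180-90)/6
        print(t,"shift",np.round(d,1),"turn z",round(r,2))
E
python3 -c "
from h import *
to((475,-6,170),(475,-6,45))"
```

```text
t 2.25 tcp [168.8 653.6 229.7] yawy 75.51 F [ 0.47 -0.77 -0.17] gap 0.999 grip 0.0 tilt [-0.  0. -1.] q [ 1.28  0.12  1.44  0.    1.58 -0.04]
(475, -6, 170) shift [-461.4 -562.    59.7] turn z 0.0
(475, -6, 45) shift [-461.4 -562.   184.7] turn z 0.0
```

Emit:
apply_moves:
  motion:
    - [[1, -461, -562, 60, 0, 0, 0], [1, -461, -562, 60, 0, 0, 0], [1, -461, -562, 60, 0, 0, 0], [1, -461, -562, 60, 0, 0, 0], [1, -461, -562, 60, 0, 0, 0], [1, -461, -562, 60, 0, 0, 0], [1, -461, -562, 60, 0, 0, 0], [1, -461, -562, 60, 0, 0, 0], [1, -461, -562, 60, 0, 0, 0], [1, -461, -562, 60, 0, 0, 0], [1, -461, -562, 60, 0, 0, 0], [1, -461, -562, 60, 0, 0, 0], [1, -461, -562, 60, 0, 0, 0], [1, -461, -562, 60, 0, 0, 0], [1, -461, -562, 60, 0, 0, 0], [1, -461, -562, 60, 0, 0, 0], [1, -461, -562, 60, 0, 0, 0], [1, -461, -562, 60, 0, 0, 0], [1, -461, -562, 60, 0, 0, 0], [1, -461, -562, 60, 0, 0, 0]]
  grip_force: 15

```text
time: 3.92
tcp_pos: [0.4747, -0.0067, 0.1695]
ee_rot: [0.127, 0.992, 0.0, -0.0]
contact_force: [-0.6, -0.0, 0.5]
finger_gap: 0.997
grip_force: 0.0
```

```bash
python3 -c "
from h import *
c=camera('wrist');cv2.imwrite('pics/w1.png',c['pixels'][:,:,::-1])
print(proj(c,[[.475,-.006,.09],[.475,-.006,0]]))
to((475,-6,170),(475,-6,45))"
```

```text
[[278.3105588  223.4411741 ]
 [278.29265281 196.56942603]]
t 3.97 tcp [474.5  -5.8 169.6] yawy 75.46 F [-0.5   0.45 -0.4 ] gap 1.002 grip 0.0 tilt [-3.e-04  2.e-04 -1.e+00] q [-0.07 -0.31  1.94  0.    1.52 -1.38]
(475, -6, 170) shift [-0.6 -0.  -0.4] turn z 0.0
(475, -6, 45) shift [-6.000e-01 -1.000e-01  1.246e+02] turn z 0.0
```

View pics/w1.png

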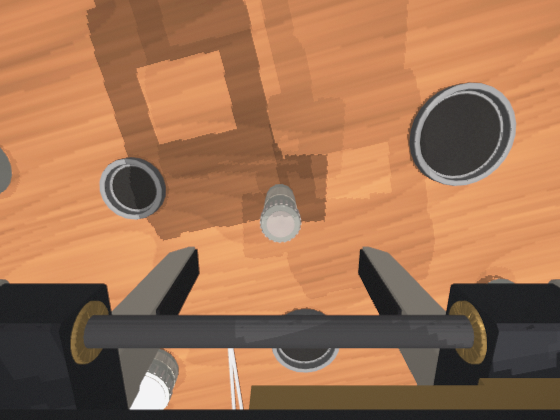

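The tube cap appears at (280,222), against a predicted (278,223). I descend and grip.

Emit:
apply_moves:
  motion:
    - [[1, 0, 0, 35, 0, 0, 0], [1, 0, 0, 70, 0, 0, 0], [1, 0, 0, 100, 0, 0, 0], [1, 0, 0, 118, 0, 0, 0], [1, 0, 0, 125, 0, 0, 0], [1, 0, 0, 125, 0, 0, 0], [0.2, 0, 0, 125, 0, 0, 0], [0.2, 0, 0, 125, 0, 0, 0], [0.2, 0, 0, 125, 0, 0, 0], [0.2, 0, 0, 125, 0, 0, 0], [0.2, 0, 0, 125, 0, 0, 0], [0.2, 0, 0, 125, 0, 0, 0], [0.2, 0, 0, 125, 0, 0, 0], [0.2, 0, 0, 125, 0, 0, 0], [0.2, 0, 0, 125, 0, 0, 0], [0.2, 0, 0, 125, 0, 0, 0], [0.2, 0, 0, 125, 0, 0, 0], [0.2, 0, 0, 125, 0, 0, 0]]

```text
time: 5.47
tcp_pos: [0.4746, -0.0059, 0.0446]
ee_rot: [0.126, 0.992, 0.0, -0.0]
contact_force: [0.2, -0.1, -0.2]
finger_gap: 0.338
grip_force: 15.0
```

```bash
python3 -c "
from h import *
to((475,-6,130),(426,-149,130),(426,-149,51))"
```

```text
t 5.47 tcp [474.6  -5.9  44.6] yawy 75.51 F [ 0.17 -0.08 -0.19] gap 0.338 grip 15.0 tilt [-0.  0. -1.] q [-0.07 -0.22  2.07  0.    1.29 -1.38]
(475, -6, 130) shift [ -0.4  -0.  -85.4] turn z 0.0
(426, -149, 130) shift [  11.3 -150.7  -85.4] turn z 0.0
(426, -149, 51) shift [  11.3 -150.7   -6.4] turn z 0.0
```

Emit:
apply_moves:
  motion:
    - [[0.2, 0, 0, -15, 0, 0, 0], [0.2, 0, 0, -40, 0, 0, 0], [0.2, 0, 0, -60, 0, 0, 0], [0.2, 1, -15, -65, 0, 0, 0], [0.2, 3, -40, -65, 0, 0, 0], [0.2, 5, -70, -65, 0, 0, 0], [0.2, 8, -100, -65, 0, 0, 0], [0.2, 10, -130, -65, 0, 0, 0], [0.2, 11, -145, -65, 0, 0, 0], [0.2, 11, -150, -65, 0, 0, 0], [0.2, 11, -150, -60, 0, 0, 0], [0.2, 11, -150, -45, 0, 0, 0], [0.2, 11, -150, -30, 0, 0, 0], [0.2, 11, -150, -18, 0, 0, 0], [0.2, 11, -150, -10, 0, 0, 0], [0.2, 11, -150, -7, 0, 0, 0], [0.2, 11, -150, -6, 0, 0, 0], [0.2, 11, -150, -5, 0, 0, 0], [0.2, 11, -150, -4.5, 0, 0, 0], [0.2, 11, -150, -4.5, 0, 0, 0]]

```text
time: 7.13
tcp_pos: [0.4267, -0.1484, 0.0496]
ee_rot: [0.126, 0.992, -0.0, 0.0]
contact_force: [0.4, 0.2, -1.3]
finger_gap: 0.337
grip_force: 15.0
```

```bash
python3 -c "
from h import *
c=camera('wrist');cv2.imwrite('pics/w2.png',c['pixels'][:,:,::-1])
to((426,-149,48.6))"
```

```text
t 7.18 tcp [ 426.7 -148.5   49.6] yawy 75.51 F [ 0.03  0.24 -0.86] gap 0.343 grip 15.0 tilt [ 7.e-04 -3.e-04 -1.e+00] q [-0.39 -0.28  2.11  0.    1.31 -1.71]
(426, -149, 48.6) shift [ 0.5 -0.7  1. ] turn z 0.0
```

View pics/w2.png

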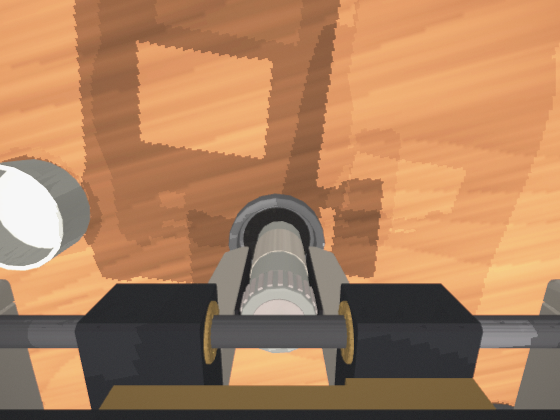

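The wrist view shows the tube upright, inside the cradle ring (centre about (277,235)). Its weight is still on the gripper, so I lower about 1 mm, release and rise.

Emit:
apply_moves:
  motion:
    - [[0.2, 0, 0, 0.5, 0, 0, 0], [0.2, 0, 0, 1, 0, 0, 0], [0.2, 0, 0, 1.3, 0, 0, 0], [0.2, 0, 0, 1.3, 0, 0, 0], [0.2, 0, 0, 1.3, 0, 0, 0]]

```text
time: 7.6
tcp_pos: [0.4269, -0.1485, 0.0486]
ee_rot: [0.126, 0.992, -0.0, 0.001]
contact_force: [-0.6, 0.6, 5.3]
finger_gap: 0.339
grip_force: 15.0
```

Emit:
apply_moves:
  motion:
    - [[0.4, 0, 0, -0.3, 0, 0, 0], [0.6, 0, 0, -0.3, 0, 0, 0], [0.6, 0, 0, -0.3, 0, 0, 0], [0.6, 0, 0, -0.3, 0, 0, 0], [0.6, 0, 0, -0.3, 0, 0, 0], [0.6, 0, 0, -10, 0, 0, 0], [0.6, 0, 0, -35, 0, 0, 0], [0.6, 0, 0, -65, 0, 0, 0], [0.6, 0, 0, -95, 0, 0, 0], [1, 0, 0, -110, 0, 0, 0], [1, 0, 0, -110, 0, 0, 0]]

```text
time: 8.52
tcp_pos: [0.4276, -0.1488, 0.1625]
ee_rot: [0.126, 0.992, -0.001, 0.003]
contact_force: [-0.0, -0.0, 1.3]
finger_gap: 0.698
grip_force: 0.0
```

```bash
python3 -c "
from h import *
to((343,308,150),(343,308,28))"
```

```text
t 8.52 tcp [ 427.6 -148.8  162.5] yawy 75.52 F [-0.04 -0.04  1.3 ] gap 0.698 grip 0.0 tilt [ 0.0052 -0.0022 -1.    ] q [-0.39 -0.37  1.99  0.    1.51 -1.71]
(343, 308, 150) shift [196.3 421.2  11. ] turn z 0.0
(343, 308, 28) shift [196.9 421.3 133. ] turn z 0.0
```

Emit:
apply_moves:
  motion:
    - [[1, 15, 32, 2, 0, 0, 0], [1, 196, 421, 10, 0, 0, 0], [1, 196, 421, 10, 0, 0, 0], [1, 196, 421, 10, 0, 0, 0], [1, 196, 421, 10, 0, 0, 0], [1, 196, 421, 10, 0, 0, 0], [1, 196, 421, 10, 0, 0, 0], [1, 196, 421, 10, 0, 0, 0], [1, 196, 421, 10, 0, 0, 0], [1, 196, 421, 10, 0, 0, 0], [1, 196, 421, 10, 0, 0, 0], [1, 196, 421, 10, 0, 0, 0], [1, 196, 421, 10, 0, 0, 0], [1, 196, 421, 10, 0, 0, 0], [1, 196, 421, 10, 0, 0, 0], [1, 196, 421, 10, 0, 0, 0]]

```text
time: 9.85
tcp_pos: [0.3424, 0.3072, 0.1478]
ee_rot: [0.127, 0.992, -0.0, 0.0]
contact_force: [0.5, 0.8, 0.6]
finger_gap: 1.003
grip_force: 0.0
```

```bash
python3 -c "
from h import *
c=camera('wrist');cv2.imwrite('pics/w3.png',c['pixels'][:,:,::-1])
print(proj(c,[[.343,.308,.065],[.343,.308,0]]),[ (f['p'],f['extent']) for f in finder.search_frame(c,'sample_cup')[:2]])
to((343,308,28))"
```

```text
[[278.58284434 222.2995896 ]
 [278.5215018  201.78475839]] [(0.61, [279.6, 215.7, 58.3, 71.2])]
t 9.95 tcp [342.4 307.3 148. ] yawy 75.42 F [ 0.31 -0.39 -0.79] gap 1.0 grip 0.0 tilt [ 3.e-04  2.e-04 -1.e+00] q [ 0.68 -0.34  1.99 -0.    1.49 -0.64]
(343, 308, 28) shift [ -0.4   0.8 120. ] turn z 0.0
```

Emit:
apply_moves:
  motion:
    - [[1, 0, 0, 35, 0, 0, 0], [1, 0, 0, 70, 0, 0, 0], [1, 0, 0, 100, 0, 0, 0], [1, 0, 0, 115, 0, 0, 0], [1, 0, 0, 120, 0, 0, 0], [1, 0, 0, 120, 0, 0, 0], [0.3, 0, 0, 120, 0, 0, 0], [0.3, 0, 0, 120, 0, 0, 0], [0.3, 0, 0, 120, 0, 0, 0], [0.3, 0, 0, 120, 0, 0, 0], [0.3, 0, 0, 120, 0, 0, 0], [0.3, 0, 0, 120, 0, 0, 0], [0.3, 0, 0, 120, 0, 0, 0], [0.3, 0, 0, 120, 0, 0, 0], [0.3, 0, 0, 120, 0, 0, 0], [0.3, 0, 0, 120, 0, 0, 0]]

```text
time: 11.28
tcp_pos: [0.342, 0.3083, 0.028]
ee_rot: [0.126, 0.992, 0.0, 0.0]
contact_force: [-0.2, 0.8, 1.8]
finger_gap: 0.534
grip_force: 15.0
```

```bash
python3 -c "
from h import *
to((343,308,130),(652,-19.3,130),(652,-19.3,32))"
```

```text
t 11.28 tcp [342.  308.3  28. ] yawy 75.52 F [-0.15  0.81  1.77] gap 0.534 grip 15.0 tilt [ 2.e-04  1.e-04 -1.e+00] q [ 0.68 -0.23  2.11  0.    1.26 -0.64]
(343, 308, 130) shift [-1.00e+00 -1.00e-01 -1.02e+02] turn z 0.0
(652, -19.3, 130) shift [-382.1 -239.7 -102. ] turn z 0.0
(652, -19.3, 32) shift [-382.1 -239.7   -4. ] turn z 0.0
```

Emit:
apply_moves:
  motion:
    - [[0.3, 0, 0, -12, 0, 0, 0], [0.3, 0, 0, -40, 0, 0, 0], [0.3, 0, 0, -70, 0, 0, 0], [0.3, 0, 0, -80, 0, 0, 0], [0.3, -14, -9, -80, 0, 0, 0], [0.3, -40, -25, -80, 0, 0, 0], [0.3, -70, -44, -80, 0, 0, 0], [0.3, -105, -66, -80, 0, 0, 0], [0.3, -140, -88, -80, 0, 0, 0], [0.3, -175, -110, -80, 0, 0, 0], [0.3, -210, -132, -80, 0, 0, 0], [0.3, -245, -154, -80, 0, 0, 0], [0.3, -280, -176, -80, 0, 0, 0], [0.3, -315, -198, -80, 0, 0, 0], [0.3, -345, -216, -80, 0, 0, 0], [0.3, -367, -230, -80, 0, 0, 0], [0.3, -378, -237, -80, 0, 0, 0], [0.3, -382, -240, -80, 0, 0, 0], [0.3, -382, -240, -80, 0, 0, 0]]

```text
time: 12.87
tcp_pos: [0.6518, -0.0199, 0.1077]
ee_rot: [0.126, 0.992, 0.0, -0.0]
contact_force: [-0.6, -0.1, -1.2]
finger_gap: 0.532
grip_force: 15.0
```

```bash
python3 -c "
from h import *
to((652,-19.3,32))"
```

```text
t 12.87 tcp [651.8 -19.9 107.7] yawy 75.48 F [-0.57 -0.08 -1.15] gap 0.532 grip 15.0 tilt [-7.e-04  1.e-04 -1.e+00] q [-0.07  0.12  1.63  0.    1.39 -1.39]
(652, -19.3, 32) shift [-0.2  0.6 75.7] turn z 0.0
```

Emit:
apply_moves:
  motion:
    - [[0.3, 0, 0, 10, 0, 0, 0], [0.3, 0, 0, 30, 0, 0, 0], [0.3, 0, 0, 50, 0, 0, 0], [0.3, 0, 0, 62, 0, 0, 0], [0.3, 0, 0, 70, 0, 0, 0], [0.3, 0, 0, 73, 0, 0, 0], [0.3, 0, 0, 74.5, 0, 0, 0], [0.3, 0, 0, 75.5, 0, 0, 0], [0.3, 0, 0, 76, 0, 0, 0], [0.3, 0, 0, 76.3, 0, 0, 0], [0.3, 0, 0, 76.3, 0, 0, 0]]

```text
time: 13.78
tcp_pos: [0.652, -0.0197, 0.0321]
ee_rot: [0.126, 0.992, 0.0, 0.0]
contact_force: [-0.1, 0.4, -0.6]
finger_gap: 0.534
grip_force: 15.0
```

```bash
python3 -c "
from h import *
c=camera('wrist');cv2.imwrite('pics/w4.png',c['pixels'][:,:,::-1])
to((652,-19.3,32))"
```

```text
t 13.83 tcp [652.  -19.7  32. ] yawy 75.51 F [ 0.   -0.29  0.65] gap 0.533 grip 15.0 tilt [ 6.e-04 -0.e+00 -1.e+00] q [-0.07  0.19  1.69  0.    1.26 -1.39]
(652, -19.3, 32) shift [0.1 0.4 0. ] turn z 0.0
```

View pics/w4.png

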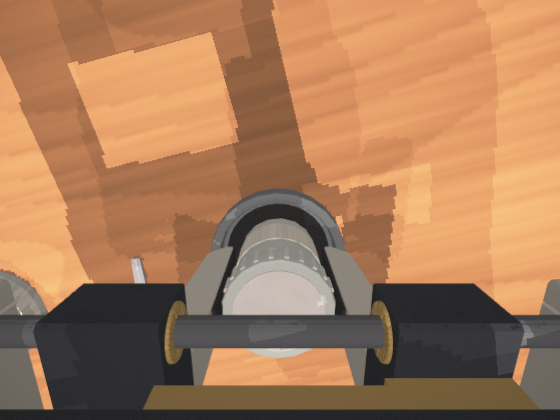

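The cup sits in its cradle ring (centre about (279,235)), close to centred. I settle it another 0.7 mm, release and rise.

Emit:
apply_moves:
  motion:
    - [[0.3, 0, 0, 0.4, 0, 0, 0], [0.3, 0, 0, 0.8, 0, 0, 0], [0.3, 0, 0, 0.8, 0, 0, 0], [0.6, 0, 0, 0.6, 0, 0, 0], [0.72, 0, 0, 0.6, 0, 0, 0], [0.72, 0, 0, 0.6, 0, 0, 0], [0.72, 0, 0, 0.6, 0, 0, 0], [0.72, 0, 0, 0.6, 0, 0, 0], [0.72, 0, 0, -10, 0, 0, 0], [0.72, 0, 0, -35, 0, 0, 0], [0.72, 0, 0, -65, 0, 0, 0], [0.72, 0, 0, -90, 0, 0, 0], [1, 0, 0, -105, 0, 0, 0], [1, 0, 0, -105, 0, 0, 0]]

```text
time: 15.0
tcp_pos: [0.6531, -0.0197, 0.1411]
ee_rot: [0.126, 0.992, 0.0, 0.003]
contact_force: [0.3, -0.2, 0.5]
finger_gap: 0.818
grip_force: 0.0
```

```bash
python3 -c "
from h import *
to((650,-216.5,120),(650,-216.5,28))"
```

```text
t 15.0 tcp [653.1 -19.7 141.1] yawy 75.52 F [ 0.3  -0.24  0.46] gap 0.818 grip 0.0 tilt [ 5.4e-03 -4.0e-04 -1.0e+00] q [-0.07  0.1   1.6  -0.    1.43 -1.39]
(650, -216.5, 120) shift [ -46.1 -191.3   21.1] turn z 0.0
(650, -216.5, 28) shift [ -45.6 -191.4  113.1] turn z 0.0
```

Emit:
apply_moves:
  motion:
    - [[1, -7, -30, 0, 0, 0, 0], [1, -16, -68, 5, 0, 0, 0], [1, -25, -105, 10, 0, 0, 0], [1, -34, -143, 15, 0, 0, 0], [1, -42, -175, 17, 0, 0, 0], [1, -46, -191, 17, 0, 0, 0], [1, -46, -191, 17, 0, 0, 0], [1, -46, -191, 17, 0, 0, 0]]

```text
time: 15.67
tcp_pos: [0.6483, -0.2162, 0.1187]
ee_rot: [0.127, 0.992, 0.0, -0.001]
contact_force: [-1.0, -0.2, 0.6]
finger_gap: 1.0
grip_force: 0.0
```

```bash
python3 -c "
from h import *
c=camera('wrist');cv2.imwrite('pics/w5.png',c['pixels'][:,:,::-1])
print(proj(c,[[.650,-.2165,.04]]),[ (f['p'],f['extent']) for f in finder.search_frame(c,'wide_pot')[:2]])
to((650,-216.5,28))"
```

```text
[[277.46673967 225.63435596]] [(0.65, [279.4, 219.6, 87.5, 83.1])]
t 15.77 tcp [ 648.7 -214.8  119.3] yawy 75.56 F [-0.98 -0.35 -1.58] gap 1.004 grip 0.0 tilt [-3.e-04  5.e-04 -1.e+00] q [-0.36  0.18  1.55  0.    1.41 -1.68]
(650, -216.5, 28) shift [-1.8 -1.3 91.3] turn z 0.0
```

View pics/w5.png

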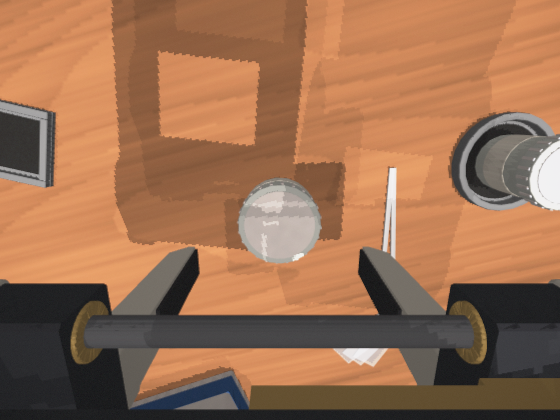

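The pot cap is at (280,223), centred between the fingers. The tweezers at column 390 are about 90 mm away, so clear. The cup stands upright in its cradle at right.

Emit:
apply_moves:
  motion:
    - [[1, -1, 0, 30, 0, 0, 0], [1, -1, 0, 60, 0, 0, 0], [1, -1, 0, 80, 0, 0, 0], [1, -1, 0, 88, 0, 0, 0], [1, -1, 0, 91, 0, 0, 0], [1, -1, 0, 91, 0, 0, 0], [0.5, -1, 0, 91, 0, 0, 0], [0.5, -1, 0, 91, 0, 0, 0], [0.5, -1, 0, 91, 0, 0, 0], [0.5, -1, 0, 91, 0, 0, 0], [0.5, -1, 0, 91, 0, 0, 0], [0.5, -1, 0, 91, 0, 0, 0], [0.5, -1, 0, 91, 0, 0, 0], [0.5, -1, 0, 91, 0, 0, 0]]

```text
time: 16.93
tcp_pos: [0.6498, -0.2164, 0.0292]
ee_rot: [0.126, 0.992, -0.0, 0.0]
contact_force: [-0.6, 1.0, 5.6]
finger_gap: 0.703
grip_force: 15.0
```

```bash
python3 -c "
from h import *
to((458,183.6,32))"
```

```text
t 16.93 tcp [ 649.8 -216.4   29.2] yawy 75.51 F [-0.64  1.02  5.63] gap 0.703 grip 15.0 tilt [ 7.e-04 -2.e-04 -1.e+00] q [-0.36  0.26  1.62  0.    1.27 -1.68]
(458, 183.6, 32) shift [285.8 339.3  -3. ] turn z 0.0
```

Emit:
apply_moves:
  motion:
    - [[0.5, 0, 0, -10, 0, 0, 0], [0.5, 0, 0, -35, 0, 0, 0], [0.5, 0, 0, -65, 0, 0, 0], [0.5, 0, 0, -85, 0, 0, 0], [0.5, 10, 12, -90, 0, 0, 0], [0.5, 29, 34, -90, 0, 0, 0], [0.5, 51, 61, -90, 0, 0, 0], [0.5, 75, 89, -90, 0, 0, 0], [0.5, 99, 117, -90, 0, 0, 0], [0.5, 123, 146, -90, 0, 0, 0], [0.5, 147, 174, -90, 0, 0, 0], [0.5, 171, 203, -90, 0, 0, 0], [0.5, 195, 231, -90, 0, 0, 0], [0.5, 219, 260, -90, 0, 0, 0], [0.5, 243, 288, -90, 0, 0, 0], [0.5, 264, 313, -90, 0, 0, 0], [0.5, 278, 330, -90, 0, 0, 0], [0.5, 286, 339, -90, 0, 0, 0], [0.5, 286, 339, -90, 0, 0, 0], [0.5, 286, 339, -90, 0, 0, 0]]

```text
time: 18.6
tcp_pos: [0.4576, 0.1833, 0.1188]
ee_rot: [0.126, 0.992, -0.0, 0.0]
contact_force: [0.3, -0.4, -0.8]
finger_gap: 0.707
grip_force: 15.0
```

```bash
python3 -c "
from h import *
c=camera('wrist');cv2.imwrite('pics/w6.png',c['pixels'][:,:,::-1])
to((458,183.6,33.2))"
```

```text
t 18.65 tcp [457.8 182.8 118.7] yawy 75.52 F [ 1.   -0.14 -0.81] gap 0.703 grip 15.0 tilt [ 2.e-04 -3.e-04 -1.e+00] q [ 0.33 -0.24  1.96 -0.    1.42 -0.99]
(458, 183.6, 33.2) shift [ 0.   0.9 85.5] turn z 0.0
```

View pics/w6.png

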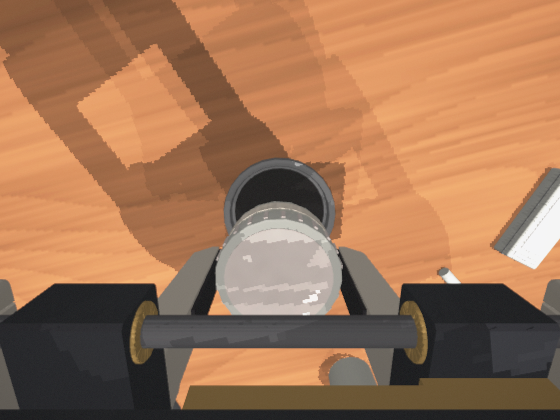

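The pot is held level above the pot cradle, aligned at column 279. I lower it.

Emit:
apply_moves:
  motion:
    - [[0.5, 0, 0.5, 12, 0, 0, 0], [0.5, 0, 0.5, 35, 0, 0, 0], [0.5, 0, 0.5, 58, 0, 0, 0], [0.5, 0, 0.5, 72, 0, 0, 0], [0.5, 0, 0.5, 80, 0, 0, 0], [0.5, 0, 0.5, 83, 0, 0, 0], [0.5, 0, 0.5, 84.5, 0, 0, 0], [0.5, 0, 0.5, 85.2, 0, 0, 0], [0.5, 0, 0.5, 85.7, 0, 0, 0], [0.5, 0, 0.5, 85.7, 0, 0, 0]]

```text
time: 19.48
tcp_pos: [0.458, 0.184, 0.0335]
ee_rot: [0.126, 0.992, 0.0, 0.001]
contact_force: [-0.2, 0.5, -0.3]
finger_gap: 0.706
grip_force: 15.0
```

Emit:
apply_moves:
  motion:
    - [[0.5, 0, 0, 0.5, 0, 0, 0], [0.5, 0, 0, 1, 0, 0, 0], [0.5, 0, 0, 1, 0, 0, 0], [0.5, 0, 0, 1, 0, 0, 0]]

```text
time: 19.82
tcp_pos: [0.4579, 0.184, 0.0331]
ee_rot: [0.126, 0.992, 0.0, 0.001]
contact_force: [-3.8, -2.3, 11.2]
finger_gap: 0.704
grip_force: 15.0
```

Emit:
apply_moves:
  motion:
    - [[0.7, 0, 0, -0.5, 0, 0, 0], [0.85, 0, 0, -0.5, 0, 0, 0], [0.9, 0, 0, -0.5, 0, 0, 0], [0.9, 0, 0, -0.5, 0, 0, 0], [0.9, 0, 0, -0.5, 0, 0, 0], [0.9, 0, 0, -0.5, 0, 0, 0], [0.9, 0, 0, -10, 0, 0, 0], [0.9, 0, 0, -35, 0, 0, 0], [0.9, 0, 0, -65, 0, 0, 0], [0.9, 0, 0, -90, 0, 0, 0], [1, 0, 0, -100, 0, 0, 0], [1, 0, 0, -100, 0, 0, 0], [1, 0, 0, -100, 0, 0, 0]]

```text
time: 20.9
tcp_pos: [0.4575, 0.1839, 0.1315]
ee_rot: [0.126, 0.992, 0.0, 0.0]
contact_force: [0.6, -0.9, -0.2]
finger_gap: 0.997
grip_force: 0.0
```

```bash
python3 -c "
from h import *
to((520.2,409.3,120,49.5))"
```

```text
t 20.9 tcp [457.5 183.9 131.5] yawy 75.52 F [ 0.56 -0.9  -0.18] gap 0.997 grip 0.0 tilt [ 2.e-04  1.e-04 -1.e+00] q [ 0.33 -0.25  1.95 -0.    1.44 -0.99]
(520.2, 409.3, 120, 49.5) shift [ -4.3 233.9  11.6] turn z 4.34
```

Emit:
apply_moves:
  motion:
    - [[1, -1, 30, 4, 0, 0, 0.5], [1, -2, 66, 8, 0, 0, 1.2], [1, -3, 104, 12, 0, 0, 2], [1, -3, 142, 12, 0, 0, 2.8], [1, -4, 180, 12, 0, 0, 3.5], [1, -4, 214, 12, 0, 0, 4.1], [1, -4, 234, 12, 0, 0, 4.34], [1, -4, 234, 12, 0, 0, 4.34], [1, -4, 234, 12, 0, 0, 4.34]]

```text
time: 21.65
tcp_pos: [0.5192, 0.4097, 0.1171]
ee_rot: [0.346, 0.938, -0.002, -0.001]
contact_force: [-1.0, -0.7, 0.4]
finger_gap: 1.002
grip_force: 0.0
```

```bash
python3 -c "
from h import *
c=camera('wrist');im=c['pixels'];cv2.imwrite('pics/w7.png',im[:,:,::-1])
hsv=cv2.cvtColor(im,cv2.COLOR_RGB2HSV).astype(int)
m=((hsv[...,1]<50)&(hsv[...,2]>130)).astype(np.uint8);m[250:]=0 if False else m[250:]
n,l,st,ce=cv2.connectedComponentsWithStats(m)
k=l[222,280];print(k,st[k])
print(proj(c,[[.5202,.4093,.02]]))
if k:
    p=np.argwhere(l==k)[:,::-1];w=np.array([toplane(c,q,.02)[:2] for q in p])*1000
    print(cv2.minAreaRect(w.astype(np.float32)))
to((520.2,409.3,20,49.5))"
```

```text
1 [ 261  168   39   96 3536]
[[278.36271788 218.07439536]]
((520.7228393554688, 410.508544921875), (31.387001037597656, 84.22109985351562), 49.55581283569336)
t 21.7 tcp [519.3 408.9 117.7] yawy 49.54 F [ 0.31 -0.19 -0.51] gap 1.001 grip 0.0 tilt [-0.0023 -0.0019 -1.    ] q [ 0.63  0.14  1.6  -0.    1.41 -0.24]
(520.2, 409.3, 20, 49.5) shift [-0.5  1.2 97.7] turn z 0.01
```

View pics/w7.png

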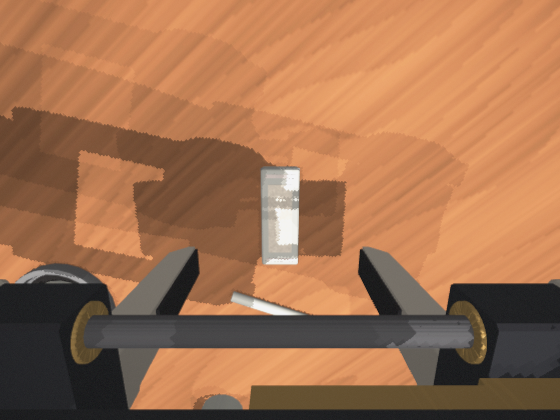

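The mailer is at (280,217), measured 31×84 mm at 49.6°, which agrees with the top view. The pen is clear. I descend and grip.

Emit:
apply_moves:
  motion:
    - [[1, -0.5, 1.5, 30, 0, 0, 0], [1, -0.5, 1.5, 60, 0, 0, 0], [1, -0.5, 1.5, 82, 0, 0, 0], [1, -0.5, 1.5, 93, 0, 0, 0], [1, -0.5, 1.5, 98, 0, 0, 0], [1, -0.5, 1.5, 98, 0, 0, 0], [0.2, -0.5, 1.5, 98, 0, 0, 0], [0.2, -0.5, 1.5, 98, 0, 0, 0], [0.2, -0.5, 1.5, 98, 0, 0, 0], [0.2, -0.5, 1.5, 98, 0, 0, 0], [0.2, -0.5, 1.5, 98, 0, 0, 0], [0.2, -0.5, 1.5, 98, 0, 0, 0], [0.2, -0.5, 1.5, 98, 0, 0, 0], [0.2, -0.5, 1.5, 98, 0, 0, 0], [0.2, -0.5, 1.5, 98, 0, 0, 0], [0.2, -0.5, 1.5, 98, 0, 0, 0], [0.2, -0.5, 1.5, 98, 0, 0, 0]]

```text
time: 23.12
tcp_pos: [0.5213, 0.4103, 0.0218]
ee_rot: [0.346, 0.938, -0.0, -0.0]
contact_force: [-0.6, -1.0, 0.1]
finger_gap: 0.344
grip_force: 15.0
```

```bash
python3 -c "
from h import *
to((520,-441.3,24,-28.3))"
```

```text
t 23.12 tcp [521.3 410.3  21.8] yawy 49.48 F [-0.61 -1.02  0.1 ] gap 0.344 grip 15.0 tilt [-0. -0. -1.] q [ 0.63  0.22  1.67 -0.    1.25 -0.24]
(520, -441.3, 24, -28.3) shift [-552.3 -648.1   -2.2] turn z 12.96
```

Emit:
apply_moves:
  motion:
    - [[0.2, 0, 0, -8, 0, 0, 0], [0.2, 0, 0, -25, 0, 0, 0], [0.2, 0, 0, -50, 0, 0, 0], [0.2, 0, 0, -80, 0, 0, 0], [0.2, -5, -6, -103, 0, 0, 0], [0.2, -16, -19, -110, 0, 0, 0.3], [0.2, -33, -39, -110, 0, 0, 0.7], [0.2, -54, -63, -110, 0, 0, 1.2], [0.2, -77, -90, -110, 0, 0, 1.8], [0.2, -101, -118, -110, 0, 0, 2.4], [0.2, -125, -147, -110, 0, 0, 3], [0.2, -149, -175, -110, 0, 0, 3.6], [0.2, -173, -203, -110, 0, 0, 4.2], [0.2, -197, -231, -110, 0, 0, 4.8], [0.2, -221, -259, -110, 0, 0, 5.4], [0.2, -243, -285, -110, 0, 0, 5.9], [0.2, -260, -305, -110, 0, 0, 6.3], [0.2, -271, -318, -110, 0, 0, 6.5], [0.2, -276, -324, -110, 0, 0, 6.5], [0.2, -276, -324, -110, 0, 0, 6.5]]

```text
time: 24.78
tcp_pos: [0.5206, -0.0164, 0.1323]
ee_rot: [0.64, 0.768, 0.0, 0.0]
contact_force: [0.8, 0.4, -1.0]
finger_gap: 0.342
grip_force: 15.0
```

```bash
python3 -c "
from h import *
to((520,-441.3,110,-28.3))"
```

```text
t 24.78 tcp [520.6 -16.4 132.3] yawy 10.42 F [ 0.77  0.37 -0.98] gap 0.342 grip 15.0 tilt [ 4.e-04 -2.e-04 -1.e+00] q [-0.08 -0.18  1.89 -0.    1.43 -0.26]
(520, -441.3, 110, -28.3) shift [-417.8  -77.4   22.4] turn z 6.45
```

Emit:
apply_moves:
  motion:
    - [[0.2, -9, -2, 0, 0, 0, 0.2], [0.2, -28, -5, 0, 0, 0, 0.5], [0.2, -55, -10, 0, 0, 0, 0.9], [0.2, -90, -17, 0, 0, 0, 1.4], [0.2, -128, -24, 0, 0, 0, 2], [0.2, -166, -31, 0, 0, 0, 2.6], [0.2, -204, -38, 0, 0, 0, 3.2], [0.2, -242, -45, 0, 0, 0, 3.8], [0.2, -280, -52, 0, 0, 0, 4.4], [0.2, -318, -59, 5, 0, 0, 5], [0.2, -354, -66, 10, 0, 0, 5.6], [0.2, -385, -71, 15, 0, 0, 6.1], [0.2, -406, -75, 20, 0, 0, 6.4], [0.2, -418, -77, 22, 0, 0, 6.45], [0.2, -418, -77, 22, 0, 0, 6.45], [0.2, -418, -77, 22, 0, 0, 6.45]]

```text
time: 26.12
tcp_pos: [0.5212, -0.4395, 0.1097]
ee_rot: [0.858, 0.514, 0.0, -0.0]
contact_force: [0.4, -0.1, 0.1]
finger_gap: 0.344
grip_force: 15.0
```

```bash
python3 -c "
from h import *
c=camera('wrist');im=c['pixels'];cv2.imwrite('pics/w8.png',im[:,:,::-1])
print(proj(c,[[.52,-.4413,.01]]))
to((520,-441.3,25.8,-28.3))"
```

```text
[[278.20049504 218.94210288]]
t 26.17 tcp [ 521.3 -439.1  110. ] yawy -28.12 F [ 0.73 -0.61  0.49] gap 0.346 grip 15.0 tilt [ 0.e+00  3.e-04 -1.e+00] q [-0.74  0.18  1.56  0.    1.4  -0.25]
(520, -441.3, 25.8, -28.3) shift [-2.6 -0.2 84.2] turn z 0.03
```

View pics/w8.png

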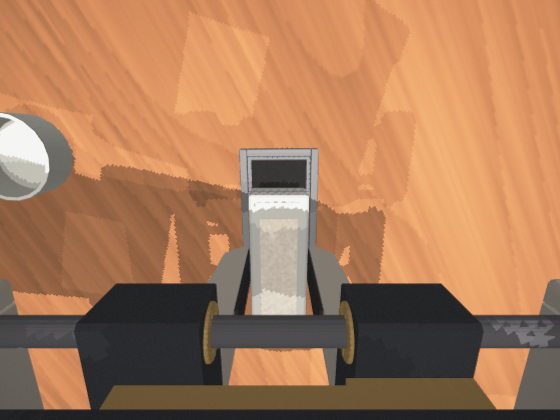

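The mailer is aligned with the tray: the tray spans columns 240–318, the mailer sits centred between them, and the tray's far rim is at row 148 as predicted. I lower it.

Emit:
apply_moves:
  motion:
    - [[0.2, -1, 0, 12, 0, 0, 0], [0.2, -2.5, 0, 35, 0, 0, 0], [0.2, -2.5, 0, 58, 0, 0, 0], [0.2, -2.5, 0, 71, 0, 0, 0], [0.2, -2.5, 0, 79, 0, 0, 0], [0.2, -2.5, 0, 82, 0, 0, 0], [0.2, -2.5, 0, 83.3, 0, 0, 0], [0.2, -2.5, 0, 84.2, 0, 0, 0], [0.2, -2.5, 0, 84.8, 0, 0, 0], [0.2, -2.5, 0, 84.8, 0, 0, 0], [0.2, -2.5, 0, 84.8, 0, 0, 0]]

```text
time: 27.08
tcp_pos: [0.5199, -0.4428, 0.0258]
ee_rot: [0.858, 0.513, 0.0, 0.0]
contact_force: [0.2, 1.2, 1.2]
finger_gap: 0.344
grip_force: 15.0
```

Emit:
apply_moves:
  motion:
    - [[0.2, 0, 0, 0.3, 0, 0, 0], [0.2, 0, 0, 0.6, 0, 0, 0], [0.2, 0, 0, 0.6, 0, 0, 0]]

```text
time: 27.33
tcp_pos: [0.52, -0.4428, 0.0258]
ee_rot: [0.858, 0.513, 0.0, 0.001]
contact_force: [-2.9, 2.3, 8.1]
finger_gap: 0.342
grip_force: 15.0
```

Emit:
apply_moves:
  motion:
    - [[0.4, 0, 0, 0.2, 0, 0, 0], [0.6, 0, 0, 0.2, 0, 0, 0], [0.6, 0, 0, 0.2, 0, 0, 0], [0.6, 0, 0, 0.2, 0, 0, 0], [0.6, 0, 0, 0.2, 0, 0, 0], [0.6, 0, 0, -8, 0, 0, 0], [0.6, 0, 0, -30, 0, 0, 0], [0.6, 0, 0, -60, 0, 0, 0], [0.6, 0, 0, -95, 0, 0, 0], [0.6, 0, 0, -130, 0, 0, 0], [0.6, 0, 0, -165, 0, 0, 0], [0.6, -80, -20, -180, 0, 0, 0], [0.6, -80, -20, -180, 0, 0, 0], [0.6, -80, -20, -180, 0, 0, 0], [0.6, -80, -20, -180, 0, 0, 0]]

```text
time: 28.58
tcp_pos: [0.463, -0.505, 0.2056]
ee_rot: [0.859, 0.512, 0.0, 0.001]
contact_force: [-0.0, -1.0, -0.6]
finger_gap: 0.6
grip_force: 0.0
```

```bash
python3 seg.py 2>&1 | grep -v cradle; python3 -c "
from h import *
for n in ('top','scene'):
    c=camera(n);im=c['pixels']
    b=im[110:290,110:450] if n=='top' else im[120:370,110:400]
    cv2.imwrite('pics/f_%s.png'%n,cv2.resize(b,None,fx=2.3,fy=2.3,interpolation=2)[:,:,::-1])
to()"
```

```text
tall_tube list index out of range
sample_cup list index out of range
wide_pot list index out of range
slide_mailer list index out of range
t 28.73 tcp [ 464.7 -503.   204.3] yawy -28.2 F [-0.39  0.81  0.35] gap 0.597 grip 0.0 tilt [-1.e-04  5.e-04 -1.e+00] q [-0.86  0.14  1.45  0.    1.55 -0.37]
```

View pics/f_top.png

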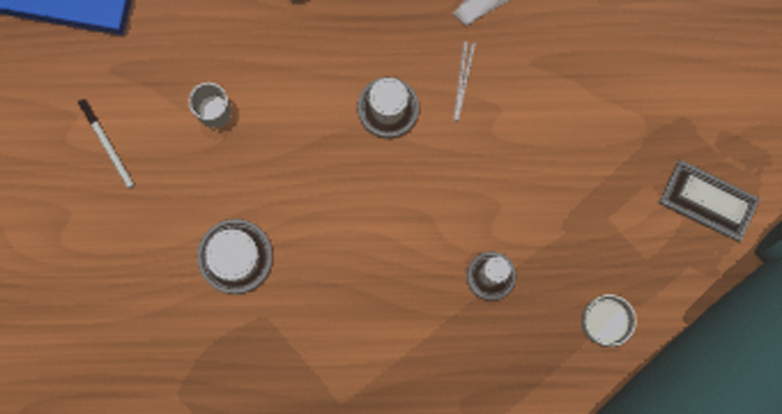

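View pics/f_scene.png

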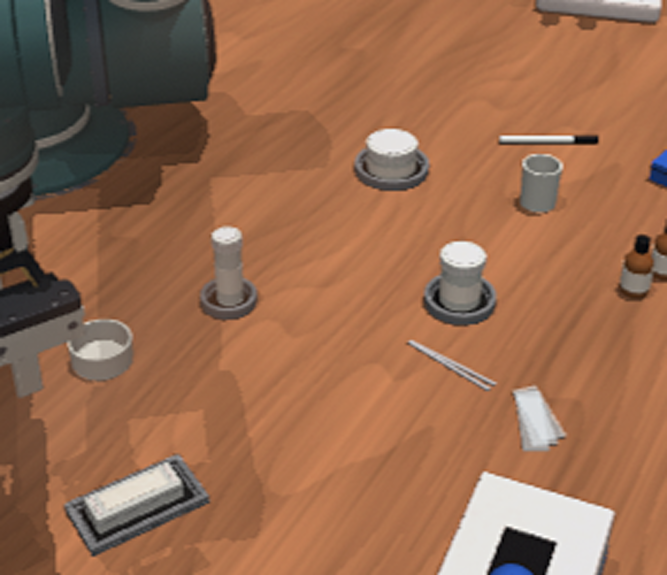

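The top view crop shows the pot in its cradle (235,255), the cup (388,105), the tube (491,273) and the mailer flat in its tray (709,200). The scene view shows the round ones upright. The open cup and open pot have not moved, and the gripper is clear.

```bash
python3 -c "
from station import workorder
print(workorder.close_job())"
```

```text
the job is handed in; nothing more can be done
None
```

The tube, cup, pot and mailer are each set down in their own cradles, in the order asked. The open cup and open pot are where they stood, and the job was handed in at about 29 s of the 112 s allowed; no verdict came back.

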